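# Open the pickle jar in the caddy and hold its lid over the mouth

## Robot

A 6-joint arm with a two-finger parallel gripper is mounted at the origin on the work surface. World frame = base frame: x ahead of the robot, y to its left, z up, the work surface at z = 0. Lengths are in m, angles in rad, forces in N, time in s.
With the tool pointing down it reaches from about 0.425 to 0.95 m from the base axis. Payload 3.5 kg.
Tool frame: the origin (TCP) lies on the centre line of the jaws, within the pads' length; the fingertips stand 17 mm ahead of it and the grasp point (between the pads) lies 2 mm behind it; z points along the fingers, y is the line along which they close (so a half turn about z gives the same grasp; the last joint's range is limited). The gripper opens to 85 mm and grips with 20 to 120 N. Pads are 22 mm wide; open, the fingers measure 114 mm over their backs; the gripper's body (76 mm by 85 mm) begins 54 mm behind the grasp point. The pads swing forward as they close: fully open they stand 13 mm farther back than shut.
Start: joints at [0.991, 0.286, 1.577, -0, 1.279, -0.15], TCP at [0.281, 0.614, 0.248] pointing down, gripper open.
Joint ranges: [-2.77, 2.77], [-0.9, 2.22], [0.21, 2.48], [-1.53, 4.67], [0.24, 2.81], [-2.84, 2.84]. Speed limits (rad/s): [2.79, 2.79, 3.14, 3.14, 3.14, 3.14].

## Interface

Orientations are given as a unit quaternion [x, y, z, w].
In Python, from plant import ctrl gives the robot as it stands. The module is installed in compiled form; this text tells all that it offers.
- The arm moves only by the tool drive_tool, never from a script. Its argument "moves" is a list of rows, each a list of 3 entries, a list of its own where there are three numbers: the turn, a rotation vector about the tool's x, y, z in rad, then the shift along the tool's x, y, z in m, then the finger opening in m, from 0 to 0.0854. A call has 1 to 5 rows; each row shifts and turns the commanded pose from where the row before left it, along the tool's axes as they then stand; what a row does not reach is not made up. A row lasts 1/8 s, in which the tool goes at most 62.5 mm and 10.7 degrees, less where a joint would pass 70% of its speed; a pose out of reach is approached as far as the arm can. A call with a gripper value outside its range is refused whole. The fingers move at their own pace and stop on an object; "grip_force" is the grip in N (left out, the last holds). Time passes only in rows, so rows that do not move let the fingers close. It gives the time, the measured TCP pose, the force, the opening and the grip force at its end, in the units of the state.
- ctrl.get_state(): the state, without advancing time (a new reading comes with each control period).
- ctrl.read_camera(name): name is "scene" or "top" or "wrist"; returns a dict with "image" (420x560x3 uint8, red, green, blue), "fx", "fy", "cx", "cy" (pixels), "dist" ([k1, k2, p1, p2, k3] as OpenCV has them; the pictures are not rectified), "R" (3x3) and "t" (3): a world point X has camera coordinates R X + t. Camera axes: x right, y down, z forward; pixel columns grow to the right and rows downward; lengths in m; the calibration is good to about 2 mm. A picture is of the moment at which its call begins. There is no depth.
- ctrl.sign_off(): hands the job in; it is judged then, once.
The state is a dict: "time": time; "qpos": joint angles; "dq": joint speeds; "joint_efforts": joint torques, N m; "eef_pos": TCP position; "tcp_rot": TCP orientation; "contact_force": force on the tool from outside, world axes, zero at the start; "wrist_torque": the same for the moment, N m; "opening": opening from 0.0 (shut) to 1.0 (fully open); "finger_force": force on a finger pad.
Only numpy, scipy, OpenCV 4.12 (cv2) and the standard library are available. Lean on these libraries where they do the work, as an engineer would, in place of code of your own. Each camera call takes 0.05 s, during which the arm holds its last target. There are 200 camera calls.

## Task

Stand the square glass jar of pickled plums fully down in the empty square well of the bamboo caddy, so that it cannot turn. Then, with the jar staying down in the well, unscrew its tight lid, stop turning once the thread lets go, and lift the lid straight up off the neck. Finish still gripping the lid, level and still, right over the jar's mouth and a centimetre or two clear of it, without tipping the jar or shifting the bento, chopstick box, ladle or mat roll.

Things in the scene. Friction and masses are not known exactly. Their poses are not given: they have to be found in the camera images.
- jar_center (a point): Square clear-glass jar of dark red plums, loose, upright, 0.36 kg: body 66 x 66 mm, 76 mm tall, lid on its round neck. The point is the centre of the square body, 38 mm above the underside; z up, x and y square to its sides (all four alike: it fits the well in any quarter turn). Lid on, it is 102.5 mm tall, the lid's lower edge 6.5 mm above the flat shoulder; it can be carried by its lid.
- jar_mouth (a point): Centre of the jar's mouth at the rim of its round neck (45 mm across, 54 over the threads), 98 mm above the underside, hidden by the lid; axes as the jar's. Right-hand thread: the lid opens counter-clockwise from above, rises 2.2 mm per rad, lets go after 1.0 rad and jams on the next threads at 1.7 rad, so turn it about 1.35 rad (the jar may first turn 0.08 rad in the well).
- lid_center (a point): Black ribbed round screw lid, 62 mm across, 20 mm tall, 90 g, screwed tight on the jar. The point is on its axis, half-way up (10 mm above its lower edge); z up. A springy liner makes it tight: breaking it loose takes up to about 1 N m, so grip firmly (on the bare bench the jar turns along). It then lifts straight off; its lower edge clears the rim 15.5 mm above the closed place.
- well_floor (a point): Centre of the floor of the empty well of the bamboo caddy screwed to the bench. Well 72 x 72 mm, 30 mm deep, top edges chamfered 5 mm; floor 8 mm, wall tops 38 mm above the bench; walls 11 mm. z up, x and y square to its sides. The caddy (94 x 177 mm) has a second well, centred 83 mm to this frame's -y, filled by a fixed white salt pot with a wooden lid, 67 mm high over the bench.
- bento: Round wooden bento box, open, 150 mm across, 52 mm tall, with three small orange cups in it; origin at the centre of its underside. Bystander.
- chopstick_box: Blue plastic chopstick box, 230 x 40 x 24 mm, long along its x; origin at the centre of its underside. Bystander.
- ladle: Steel ladle lying bowl up; bowl 84 mm across, 30 mm tall, handle to its -x, its end 270 mm from the bowl; origin under the bowl's centre. Bystander.
- mat_roll: Rolled bamboo mat, 240 mm long along its x, 42 mm across; origin at the middle of its underside. Bystander.
Mind the look-alikes: they are no part of the job. Leave any blue look-alike of the part that bears well_floor alone.

How it is judged:
By the outcome, as a careful person would: the job done as asked, in the order asked, and still so for the second after the job is handed in, while the arm keeps its last pose, push and grip.
It also fails if it takes over 48 s, if anything falls off the work surface, if the arm or the gripper's body presses on something with over 40 N, if the wrist force passes 120 N, or if a joint passes its speed limit or range.

## Working session

There is one attempt and no reset: what is moved stays moved. The work goes in short steps, Python scripts to look and compute and a tool call to move; the robot and the scene stay as the last step left them, time stands still between calls to the robot, and variables do not carry over. Pictures are saved under pics/ and viewed, at most 11 in all, crops included, and the job is handed in when it is done.

Besides the shell and the picture viewer there is one more tool, called after ">>>" by a JSON object that holds its "api" and its "payload". drive_tool: Moves the arm, as the interface text tells. Its arguments: {"type":"object","properties":{"moves":{"type":"array","items":{"type":"array"}},"grip_force":{"type":"number"}},"required":["moves"]}

```bash
mkdir -p pics; cat > h.py <<'E'
import numpy as np, cv2
from plant import ctrl
from scipy.spatial.transform import Rotation as Ro
def cam(n,save=None):
    c=ctrl.read_camera(n); c['K']=np.array([[c['fx'],0,c['cx']],[0,c['fy'],c['cy']],[0,0,1.]])
    c['R']=np.array(c['R']);c['t']=np.array(c['t']);c['d']=np.array(c['dist'],float)
    if save: cv2.imwrite('pics/'+save,c['image'][:,:,::-1])
    return c
def ray(c,p):
    u=cv2.undistortPoints(np.array(p,float).reshape(-1,1,2),c['K'],c['d']).reshape(-1,2)
    d=np.c_[u,np.ones(len(u))]@c['R']; return -c['R'].T@c['t'],d
def plane(c,p,z):
    o,d=ray(c,p); return o+d*((z-o[2])/d[:,2])[:,None]
def tri(ps):  # [(cam,pixel)]
    A=np.zeros((3,3));b=np.zeros(3)
    for c,p in ps:
        o,d=ray(c,p);d=d[0]/np.linalg.norm(d[0]);M=np.eye(3)-np.outer(d,d);A+=M;b+=M@o
    return np.linalg.solve(A,b)
def proj(c,X):
    return cv2.projectPoints(np.array(X,float).reshape(-1,1,3),cv2.Rodrigues(c['R'])[0],c['t'],c['K'],c['d'])[0].reshape(-1,2)
E
python3 - <<'E'
from h import *
a=cam('scene');b=cam('top');w=cam('wrist')
cv2.imwrite('pics/a.png',cv2.resize(a['image'][:,:,::-1],(800,600)))
cv2.imwrite('pics/b.png',cv2.resize(b['image'][:,:,::-1],(800,600)))
for c in(a,b,w):print(c['fx'],c['cx'],c['cy'],-c['R'].T@c['t'])
s=ctrl.get_state();print(s)
E
```

```text
498.01896221525664 281.3090847981371 210.80327903155663 [1.38014007 0.54499563 1.0336877 ]
473.91360692040325 282.8813802139399 208.886808708615 [0.36036472 0.02267033 1.5683108 ]
375.37721000022947 278.47438777703917 211.99182236483665 [0.21928413 0.64331221 0.3733218 ]
{'time': 0.15, 'qpos': array([ 9.90994218e-01,  2.86989203e-01,  1.57785879e+00, -1.47069916e-05,
        1.27857826e+00, -1.49960157e-01]), 'dq': array([ 6.89658733e-04, -1.59429329e-03, -4.59697182e-03, -3.99860000e-05,
       -9.60897751e-04, -5.23954555e-05]), 'joint_efforts': array([-2.10472072e-04, -4.06602108e+01, -2.93140072e+01, -2.04141415e-04,
        3.94733637e-03, -2.16681917e-05]), 'eef_pos': array([0.2809751 , 0.61321023, 0.24723709]), 'tcp_rot': array([ 2.13268058e-01,  9.76993293e-01, -8.58954109e-04, -3.20572372e-04]), 'contact_force': array([-0.51460343,  0.78030374,  0.2909006 ]), 'wrist_torque': array([-0.02455391, -0.01823498,  0.05042231]), 'finger_force': 0.0, 'opening': 1.0003460974399299}
```

View pics/a.png

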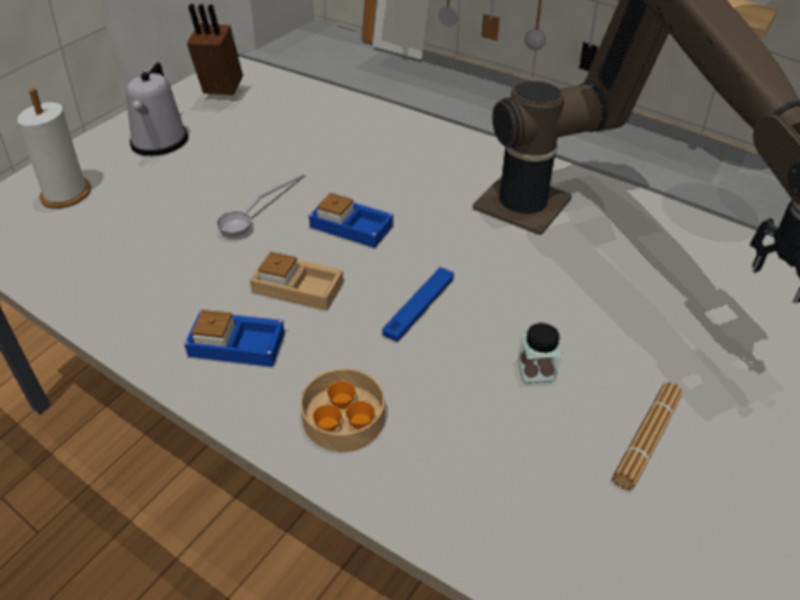

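View pics/b.png

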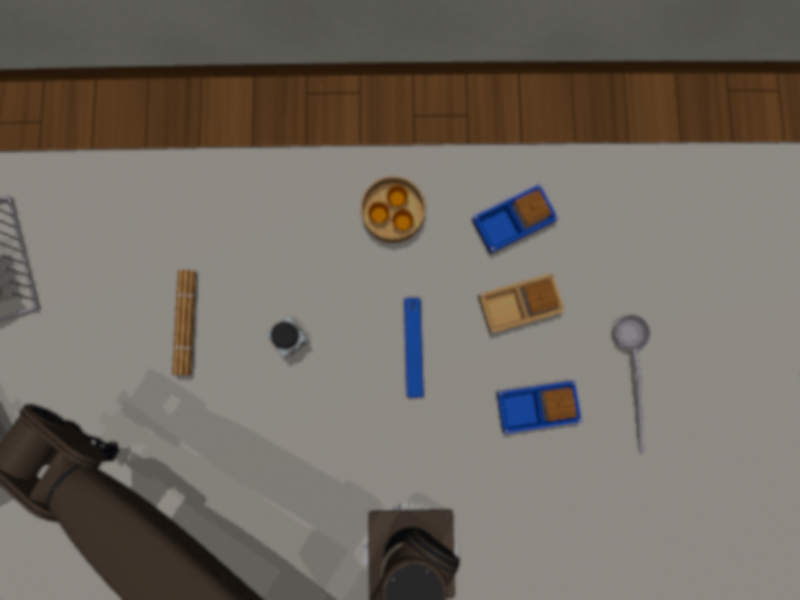

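Pictures: three caddies, in the scene view at (297,278) bamboo-coloured, (352,218) blue and (236,337) blue. The bamboo one (top view (521,303)) fits; its empty well is on the left in the top view, and the salt pot lies to -y. The jar is at top (287,338), scene (540,352), standing turned. I'll confirm with an enlarged crop.

```bash
python3 - <<'E'
from h import *
a=cam('scene','s0.png');b=cam('top','t0.png')
def crop(c,x,y,w,h,W,H): return cv2.resize(c['image'][y:y+h,x:x+w,::-1],(W,H),interpolation=cv2.INTER_CUBIC)
# top caddy x330-400,y185-240 ; jar x180-222,y215-257
im=np.vstack([np.hstack([crop(b,330,185,67,50,400,300),crop(b,170,210,67,50,400,300)]),
 np.hstack([crop(a,172,172,67,50,400,300),crop(a,345,220,67,50,400,300)])])
cv2.imwrite('pics/crop.png',im)
def blobs(c,m,lo):
    n,l,s,ce=cv2.connectedComponentsWithStats(m.astype(np.uint8))
    return [(s[i].tolist(),ce[i].round(1).tolist()) for i in range(1,n) if s[i,4]>lo]
for n,c in(('a',a),('b',b)):
    g=c['image'].astype(int); print(n,[x for x in blobs(c,g.max(2)<50,60) if x[0][4]<1500])
E
```

```text
a [([132, 3, 9, 21, 78], [136.2, 13.5]), ([139, 3, 9, 21, 79], [142.7, 13.4]), ([146, 3, 8, 22, 83], [149.3, 14.3]), ([132, 20, 37, 46, 1028], [152.0, 46.0]), ([99, 44, 15, 12, 63], [106.4, 49.9]), ([361, 58, 31, 13, 305], [376.3, 63.9]), ([92, 90, 39, 19, 158], [113.1, 103.1]), ([349, 105, 45, 45, 1294], [367.7, 129.1]), ([0, 216, 35, 73, 774], [14.5, 256.8]), ([369, 227, 22, 19, 341], [379.6, 236.1])]
b [([191, 226, 17, 18, 236], [198.9, 234.5]), ([15, 288, 32, 29, 69], [29.4, 301.5]), ([260, 368, 61, 52, 1201], [290.9, 387.6]), ([270, 395, 41, 25, 802], [289.8, 408.9])]
```

View pics/crop.png

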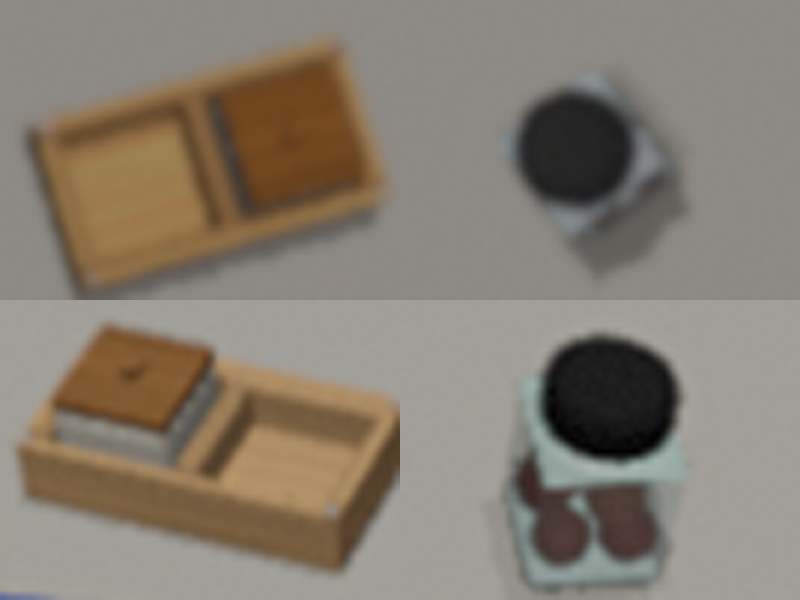

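The crop confirms it: the bamboo caddy has its empty well on the camera-left in the top view (about (353,214) in raw pixels) and the salt pot beside it. The jar's black lid is at raw top (199,234.5), scene (379.6,236).

```bash
python3 - <<'E'
from h import *
a=cam('scene');b=cam('top');w=cam('wrist')
print('lid',tri([(a,(379.6,236.1)),(b,(198.9,234.5))]))
s=lambda x,y:(330+x/5.97-.4,185+y/6-.4)
P=np.array([s(33,130),s(80,290),s(385,200),s(340,38)])
X=plane(b,P,.038);print(X)
for i in range(4):print(np.linalg.norm(X[i]-X[(i+1)%4]))
print('well inner by top',plane(b,[s(133,192)],.008))
# same corners in scene
q=lambda x,y:(172+x/5.97-.4,172+(y-300)/6-.4)
# near corner of caddy (bottom right in scene top edge) ~ (345,508)
print('z scene/top far-left corner: ',plane(a,[q(338,515),q(18,445)],.038))
# jar shoulder corners in top crop
r=lambda x,y:(170+x/5.97-.4,210+y/6-.4)
print('shoulder',plane(b,[r(505,150),r(597,68),r(668,165),r(572,235)][0:0] or [r(105,150),r(197,68),r(268,165),r(172,235)],.076))
st=ctrl.get_state();R=Ro.from_quat(st['tcp_rot']).as_matrix();p=st['eef_pos'];print(R,p)
print('cam in tool',R.T@(-w['R'].T@w['t']-p),'\n',w['R']@R)
E
```

```text
lid [0.48261589 0.26896029 0.09388967]
[[ 0.57340691 -0.16568105  0.038     ]
 [ 0.48576089 -0.18864148  0.038     ]
 [ 0.53227813 -0.35741933  0.038     ]
 [ 0.62194389 -0.33669364  0.038     ]]
0.09060356118672848
0.17507088674284904
0.09202989692279245
0.1777671139088511
well inner by top [[ 0.54214748 -0.22409184  0.008     ]]
z scene/top far-left corner:  [[ 0.57230954 -0.16809648  0.038     ]
 [ 0.6226983  -0.33518901  0.038     ]]
shoulder [[0.48446159 0.30850774 0.076     ]
 [0.52713443 0.26018495 0.076     ]
 [0.47537053 0.22235415 0.076     ]
 [0.43937541 0.27275228 0.076     ]]
[[-9.09037206e-01  4.16714922e-01 -1.80907931e-04]
 [ 4.16714959e-01  9.09037162e-01 -2.84812120e-04]
 [ 4.57665719e-05 -3.34291855e-04 -9.99999943e-01]] [0.28117127 0.6135377  0.24813694]
cam in tool [ 0.06863832  0.00145133 -0.12611049] 
 [[-5.21134173e-04  9.99999827e-01 -2.73322865e-04]
 [-9.63375014e-01 -5.75341218e-04 -2.68157141e-01]
 [-2.68157252e-01  1.23566569e-04  9.63375147e-01]]
```

>>> {"api": "drive_tool", "payload": {"moves": [[[0,0,0],[-0.0467,-0.0327,0.004],0.085],[[0,0,0],[-0.0467,-0.0327,0.004],0.085],[[0,0,0],[-0.0467,-0.0327,0.004],0.085],[[0,0,0],[-0.0467,-0.0327,0.004],0.085],[[0,0,0],[-0.0467,-0.0327,0.004],0.085]]}}

```text
time: 1.02
eef_pos: [0.4261, 0.3661, 0.2286]
tcp_rot: [0.213, 0.977, 0.0, 0.0]
contact_force: [0.4, 0.3, 0.6]
opening: 0.995
finger_force: 0.0
```

>>> {"api": "drive_tool", "payload": {"moves": [[[0,0,0],[-0.0467,-0.0327,0.004],0.085],[[0,0,0],[-0.0467,-0.0327,0.004],0.085],[[0,0,0.18],[0,0,0],0.085],[[0,0,0.18],[0,0,0],0.085],[[0,0,0.18],[0,0,0],0.085]]}}

```text
time: 1.65
eef_pos: [0.4832, 0.269, 0.2205]
tcp_rot: [0.469, 0.883, 0.0, 0.0]
contact_force: [-0.4, -0.3, -0.1]
opening: 0.991
finger_force: 0.0
```

>>> {"api": "drive_tool", "payload": {"moves": [[[0,0,0.18],[0,0,0],0.085],[[0,0,0.18],[0,0,0],0.085],[[0,0,0.18],[0,0,0],0.085],[[0,0,0.18],[0,0,0],0.085],[[0,0,0.18],[0,0,0],0.085]]}}

```text
time: 2.28
eef_pos: [0.483, 0.2693, 0.2205]
tcp_rot: [0.806, 0.592, 0.0, 0.0]
contact_force: [-0.4, -0.6, 0.2]
opening: 0.995
finger_force: 0.0
```

>>> {"api": "drive_tool", "payload": {"moves": [[[0,0,0.18],[0,0,0],0.085],[[0,0,0.18],[0,0,0],0.085],[[0,0,0.18],[0,0,0],0.085],[[0,0,0],[0,0,0],0.085]]}}

```text
time: 2.78
eef_pos: [0.483, 0.2693, 0.2204]
tcp_rot: [0.933, 0.359, 0.0, 0.0]
contact_force: [0.1, -0.7, -0.3]
opening: 0.996
finger_force: 0.0
```

```bash
python3 - <<'E'
from h import *
w=cam('wrist','w1.png');s=ctrl.get_state();print(s['time'],s['eef_pos'],Ro.from_quat(s['tcp_rot']).as_matrix().round(4),s['qpos'])
cv2.imwrite('pics/w1b.png',w['image'][:,:,::-1])
np.savez('w1.npz',**{k:w[k] for k in('image','R','t','K','d')})
print(proj(w,[.4826,.269,.1]))
E
```

```text
2.825 [0.48304911 0.2693262  0.22044776] [[ 7.419e-01  6.705e-01  2.000e-04]
 [ 6.705e-01 -7.419e-01  1.000e-04]
 [ 2.000e-04  1.000e-04 -1.000e+00]] [ 3.25167241e-01  4.31533566e-02  1.90508224e+00 -2.59112042e-05
  1.19311879e+00  1.16105905e+00]
[[280.34414008 213.33089452]]
```

View pics/w1b.png

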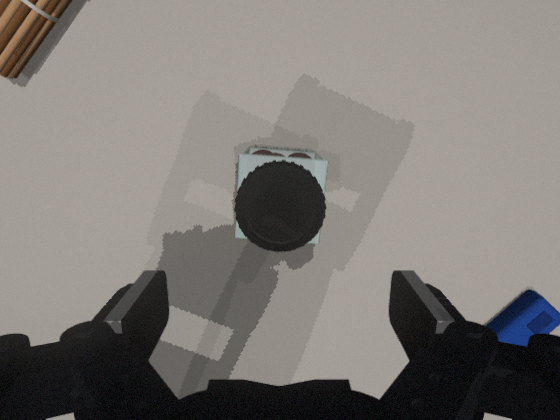

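The wrist view shows the jar under the tool: lid centre about (280,206), shoulder corners about (238,154), (328,160), (320,243), (235,237). Taking a second wrist view lower down for triangulation.

>>> {"api": "drive_tool", "payload": {"moves": [[[0,0,0],[0.03,0.0,0.02],0.085],[[0,0,0],[0.02,0.0,0.02],0.085],[[0,0,0],[0,0,0],0.085]]}}

```text
time: 3.2
eef_pos: [0.5196, 0.3027, 0.1782]
tcp_rot: [0.933, 0.359, -0.002, 0.0]
contact_force: [-1.0, -0.3, -0.6]
opening: 0.995
finger_force: 0.0
```

```bash
cat > m.py <<'E'
from h import *
w2=cam('wrist');w1=dict(np.load('w1.npz'))
ws=[w1,w2]
L=[]
for i,w in enumerate(ws):
    g=w['image'].astype(int)
    m=((g.max(2)<45)).astype(np.uint8); m=cv2.morphologyEx(m,cv2.MORPH_OPEN,np.ones((9,9)))
    n,l,s,ce=cv2.connectedComponentsWithStats(m)
    x0=proj(w,[.4826,.269,.1])[0]
    k=min((j for j in range(1,n) if s[j,4]>800),key=lambda j:np.hypot(*(ce[j]-x0)))
    c=max(cv2.findContours((l==k).astype(np.uint8),0,2)[0],key=cv2.contourArea)
    e=cv2.minEnclosingCircle(c);f=cv2.fitEllipse(c);print(i,s[k],e,f)
    L.append((w,e[0]))
    # glass: slightly bluish/greenish
    mg=((g[:,:,1]-g[:,:,0]>4)&(g[:,:,1]>60)).astype(np.uint8)|(l==k).astype(np.uint8)
    mg=cv2.morphologyEx(mg,cv2.MORPH_OPEN,np.ones((5,5)));n2,l2,s2,ce2=cv2.connectedComponentsWithStats(mg)
    k2=l2[int(x0[1]),int(x0[0])];c2=max(cv2.findContours((l2==k2).astype(np.uint8),0,2)[0],key=cv2.contourArea)
    print('glass',s2[k2],cv2.minAreaRect(c2))
print('lid',tri(L),[plane(w,[p],.095).round(4) for w,p in L])
cv2.imwrite('pics/w2.png',w2['image'][:,:,::-1]);np.savez('w2.npz',**{k:w2[k] for k in('image','R','t','K','d')})
C=[(238,154),(328,160),(320,243),(235,237)]
X=plane(w1,C,.076);print(X,X.mean(0))
v=X[[1,2]].mean(0)-X[[0,3]].mean(0);u=X[[2,3]].mean(0)-X[[0,1]].mean(0)
print('ang',np.arctan2(v[1],v[0]),np.arctan2(u[1],u[0])+np.pi/2,np.linalg.norm(v),np.linalg.norm(u))
s=ctrl.get_state();print(s['eef_pos'])
E
python3 m.py
```

```text
0 [ 249  171   75   71 4104] ((285.0343933105469, 206.60403442382812), 40.742218017578125) ((286.460693359375, 208.93943786621094), (66.81282043457031, 76.7611312866211), 72.34385681152344)
glass [ 249  157   79   87 4701] ((287.16693115234375, 198.91336059570312), (74.32255554199219, 86.00523376464844), 4.573921203613281)
1 [ 231  250  100  100 7941] ((280.3797912597656, 299.2696228027344), 51.20049285888672) ((280.00750732421875, 299.327880859375), (98.61405181884766, 100.80622863769531), 10.607478141784668)
glass [ 231  237  103  113 9733] ((280.80072021484375, 294.38922119140625), (99.70124053955078, 109.87527465820312), 3.7313966751098633)
lid [0.48578577 0.26999157 0.09306258] [array([[0.4873, 0.2689, 0.095 ]]), array([[0.4854, 0.2722, 0.095 ]])]
[[0.4901403  0.31666424 0.076     ]
 [0.53031764 0.26564005 0.076     ]
 [0.48045404 0.22595975 0.076     ]
 [0.44054626 0.27750675 0.076     ]] [0.48536456 0.2714427  0.076     ]
ang -0.9078877397570688 -0.9005365998599242 0.0650662663242726 0.06345710444229938
[0.51974791 0.30256182 0.17943415]
```

View pics/w2.png

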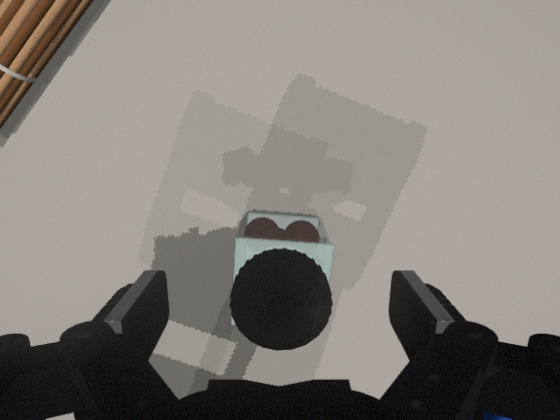

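View 2 shows the lid disc centred about (280.4,299.5), and the jar's rear shoulder edge at row about 238. The view 1 mask was clipped; by eye the lid spans 235–326 x 160–251.

```bash
python3 - <<'E'
from h import *
w1=dict(np.load('w1.npz'));w2=dict(np.load('w2.npz'))
p1,p2=(280.5,205.5),(280.4,299.5)
X=tri([(w1,p1),(w2,p2)]);print(X)
for z in(.095,.1):print(plane(w1,[p1],z),plane(w2,[p2],z))
s=ctrl.get_state();R=Ro.from_quat(s['tcp_rot']).as_matrix()
m=(plane(w1,[p1],.098)[0]+plane(w2,[p2],.098)[0])/2
print(s['eef_pos'],'to target',m[:2],R.T@(np.array([m[0],m[1],.0985])-s['eef_pos']))
E
```

```text
[0.48572131 0.27207202 0.09557016]
[[0.48582193 0.27173642 0.095     ]] [[0.48528024 0.27209408 0.095     ]]
[[0.48677071 0.27262487 0.1       ]] [[0.48732073 0.27395854 0.1       ]]
[0.51974791 0.30256182 0.17943415] to target [0.48644787 0.27274112] [-4.45080534e-02 -9.50756797e-05  8.10402790e-02]
```

>>> {"api": "drive_tool", "payload": {"moves": [[[0,0,0.068],[0,0,0],0.085],[[0,0,0],[-0.0449,-0.003,0.01],0.085],[[0,0,0],[0,0,0.036],0.085],[[0,0,0],[0,0,0.035],0.085],[[0,0,0],[0,0,0],0.085]]}}

```text
time: 3.88
eef_pos: [0.4808, 0.2764, 0.0976]
tcp_rot: [0.945, 0.326, -0.003, 0.0]
contact_force: [0.2, 0.0, 0.5]
opening: 1.0
finger_force: 0.0
```

```bash
python3 - <<'E'
from h import *
w=cam('wrist','w3.png');s=ctrl.get_state();print(s['time'],s['eef_pos'],s['tcp_rot'],s['contact_force'])
E
```

```text
3.925 [0.48247163 0.27703247 0.09962326] [ 9.45331199e-01  3.26111283e-01 -5.93043183e-04  5.77793862e-05] [ 0.13628735 -0.65223432  0.47786519]
```

View pics/w3.png

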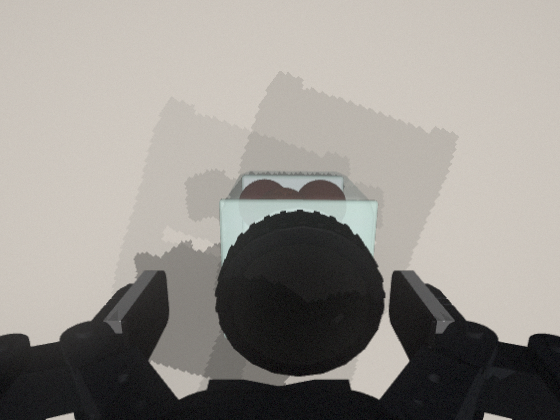

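The jar is square to the tool (shoulder edge level at row 200), but the lid centre at column 300 against the jaw centre at 280 means about 7 mm toward tool +y. Correcting, then gripping.

>>> {"api": "drive_tool", "payload": {"moves": [[[0,0,0],[0,0.0068,0.001],0.085],[[0,0,0],[0,0,0],0.06],[[0,0,0],[0,0,0],0.04],[[0,0,0],[0,0,0],0.04],[[0,0,0],[0,0,0],0.04]], "grip_force": 60}}

```text
time: 4.55
eef_pos: [0.4883, 0.2724, 0.1004]
tcp_rot: [0.945, 0.326, 0.001, 0.0]
contact_force: [-1.2, -1.1, 5.2]
opening: 0.709
finger_force: 64.4
```

>>> {"api": "drive_tool", "payload": {"moves": [[[0,0,0],[0,0,0],0.04],[[0,0,0],[0,0,0],0.04]], "grip_force": 60}}

```text
time: 4.8
eef_pos: [0.4883, 0.2724, 0.1004]
tcp_rot: [0.945, 0.326, 0.001, 0.0]
contact_force: [-1.7, -0.9, 6.0]
opening: 0.705
finger_force: 64.4
```

>>> {"api": "drive_tool", "payload": {"moves": [[[0,0,0],[0,0,-0.01],0.04],[[0,0,0],[0,0,-0.03],0.04],[[0,0,0],[0,0,-0.04],0.04],[[0,0,0],[0,0,-0.03],0.04],[[0,0,0],[0,0,0],0.04]], "grip_force": 90}}

```text
time: 5.42
eef_pos: [0.4884, 0.2725, 0.2108]
tcp_rot: [0.945, 0.326, 0.003, -0.0]
contact_force: [-1.0, -0.6, -5.3]
opening: 0.69
finger_force: 98.3
```

```bash
python3 - <<'E'
from h import *
w=cam('wrist','w4.png');b=cam('top');s=ctrl.get_state();print(s['time'],s['eef_pos'],s['tcp_rot'],s['contact_force'],s['qpos'],s['opening'])
cv2.imwrite('pics/tw4.png',np.hstack([cv2.resize(w['image'],(400,300)),cv2.resize(b['image'][180:240,330:410],(400,300),interpolation=cv2.INTER_CUBIC)])[:,:,::-1])
E
```

```text
5.525 [0.48616266 0.27174148 0.20667183] [ 9.45414577e-01  3.25867293e-01 -1.33596290e-03 -1.57561476e-05] [-0.32785906  0.40597731 -5.33432628] [3.27511682e-01 6.71689616e-02 1.90635243e+00 2.13981654e-05
 1.17074330e+00 1.23444113e+00] 0.699385640265983
```

View pics/tw4.png

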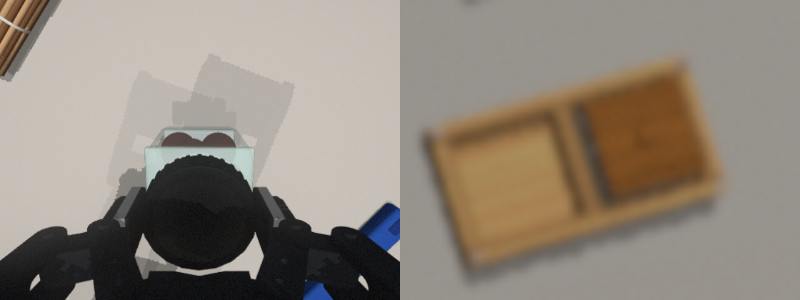

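Jar is carried by its lid, square to the tool. Carrying it beside the bamboo caddy and turning.

>>> {"api": "drive_tool", "payload": {"moves": [[[0,0,0],[-0.0097,0.0257,0],0.04],[[0,0,0],[-0.0177,0.0517,0],0.04],[[0,0,0],[-0.0177,0.0517,0],0.04],[[0,0,0],[-0.0177,0.0517,0],0.04],[[0,0,0],[-0.0177,0.0517,0],0.04]]}}

```text
time: 6.15
eef_pos: [0.5658, 0.0379, 0.205]
tcp_rot: [0.945, 0.326, -0.002, -0.001]
contact_force: [-0.1, 0.8, -4.3]
opening: 0.693
finger_force: 98.4
```

>>> {"api": "drive_tool", "payload": {"moves": [[[0,0,0],[-0.0177,0.0517,0],0.04],[[0,0,0],[-0.0177,0.0517,0],0.04],[[0,0,0],[-0.0177,0.0517,0],0.04],[[0,0,0],[-0.0177,0.0517,0],0.04],[[0,0,0],[-0.008,0.026,0],0.04]]}}

```text
time: 6.78
eef_pos: [0.6474, -0.1951, 0.2043]
tcp_rot: [0.946, 0.325, -0.002, -0.002]
contact_force: [-0.1, 0.6, -3.4]
opening: 0.694
finger_force: 98.5
```

>>> {"api": "drive_tool", "payload": {"moves": [[[0,0,0.131],[0,0,0],0.04],[[0,0,0.131],[0,0,0],0.04],[[0,0,0.131],[0,0,0],0.04],[[0,0,0],[0,0,0],0.04],[[0,0,0],[0,0,0],0.04]]}}

```text
time: 7.4
eef_pos: [0.6476, -0.1922, 0.2063]
tcp_rot: [0.991, 0.136, -0.001, -0.001]
contact_force: [0.5, 0.2, -4.7]
opening: 0.692
finger_force: 98.5
```

```bash
python3 - <<'E'
from h import *
w=cam('wrist','w5.png');s=ctrl.get_state();print(s['time'],s['eef_pos'],s['tcp_rot'],s['contact_force'],s['qpos'])
np.savez('w5.npz',**{k:w[k] for k in('image','R','t','K','d')})
cv2.imwrite('pics/w5b.png',cv2.resize(w['image'][:300,120:520,::-1],(800,600)))
E
```

```text
7.45 [ 0.64789058 -0.1923067   0.20687727] [ 9.90741145e-01  1.35759834e-01 -9.41354493e-04 -6.03611838e-04] [-0.37095173 -0.22923401 -4.28834948] [-4.38391663e-01  3.22423324e-01  1.60901485e+00 -1.05000436e-05
  1.21239097e+00  8.60047474e-01]
```

View pics/w5b.png

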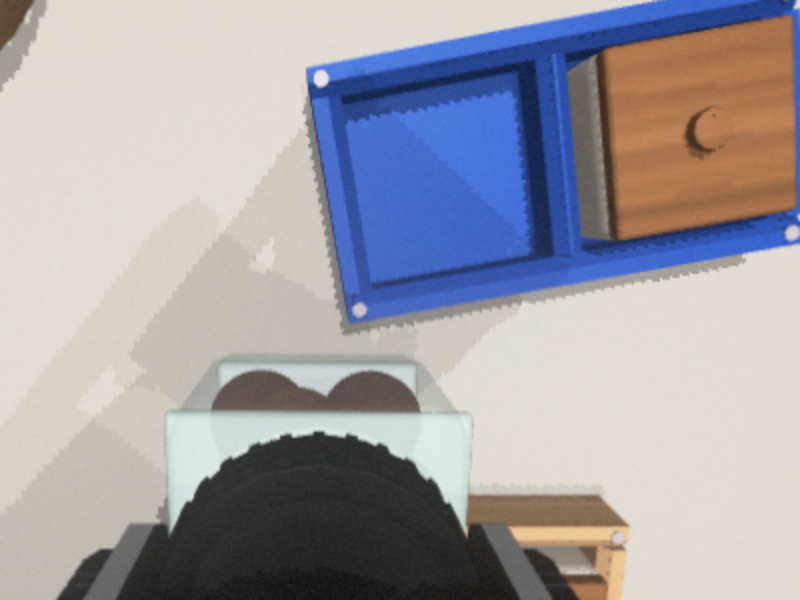

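The view shows the jar hiding most of the bamboo caddy; only its far wall with screw dot at crop (618,538) shows. The blue caddy beyond it is a look-alike. Checking the expected corner against that.

```bash
python3 - <<'E'
from h import *
w=dict(np.load('w5.npz'))
X=np.array([[ 0.57340691,-0.16568105,.038],[0.48576089,-0.18864148,.038],[0.53227813,-0.35741933,.038],[0.62194389,-0.33669364,.038],[.5422,-.2221,.008]])
print((proj(w,X)-[120,0])*2)
print(proj(w,X)[-1])
E
```

```text
[[215.09820345 537.53266957]
 [219.51823875 718.58118142]
 [599.35246044 719.44233456]
 [631.84972597 535.91422074]
 [322.44582873 598.2651087 ]]
[281.22291436 299.13255435]
```

>>> {"api": "drive_tool", "payload": {"moves": [[[0,0,0],[-0.03,0,0],0.04],[[0,0,0],[-0.055,0,0],0.04],[[0,0,0],[-0.055,0,0],0.04],[[0,0,0],[-0.05,0,0],0.04],[[0,0,0],[-0.03,0,0],0.04]]}}

```text
time: 8.07
eef_pos: [0.4343, -0.2516, 0.2082]
tcp_rot: [0.991, 0.135, -0.0, 0.0]
contact_force: [0.1, -0.7, -4.3]
opening: 0.696
finger_force: 98.6
```

>>> {"api": "drive_tool", "payload": {"moves": [[[0,0,0],[0,0,0],0.04],[[0,0,0],[0,0,0],0.04]]}}

```text
time: 8.32
eef_pos: [0.4368, -0.2515, 0.2087]
tcp_rot: [0.991, 0.135, 0.001, 0.0]
contact_force: [0.4, 0.8, -3.2]
opening: 0.696
finger_force: 98.6
```

```bash
python3 - <<'E'
from h import *
w=cam('wrist','w6.png');s=ctrl.get_state();print(s['time'],s['eef_pos'],s['tcp_rot'],s['qpos'])
np.savez('w6.npz',**{k:w[k] for k in('image','R','t','K','d')})
X=np.array([[ 0.57340691,-0.16568105,.038],[0.48576089,-0.18864148,.038],[0.53227813,-0.35741933,.038],[0.62194389,-0.33669364,.038],[.5422,-.2221,.008]])
print((proj(w,X)-[160,0])*2)
cv2.imwrite('pics/w6b.png',cv2.resize(w['image'][:300,160:,::-1],(800,600)))
E
```

```text
8.375 [ 0.43710939 -0.25138237  0.208652  ] [9.90789696e-01 1.35408710e-01 4.48458958e-04 2.43140753e-04] [-7.23544163e-01 -5.78808368e-02  2.02808106e+00  3.92925399e-04
  1.17043853e+00  5.75447239e-01]
[[110.9491482  -35.32058786]
 [117.34941426 227.87224127]
 [572.21357351 229.42487448]
 [611.66070422 -36.19316893]
 [240.48682259 111.61248845]]
```

View pics/w6b.png

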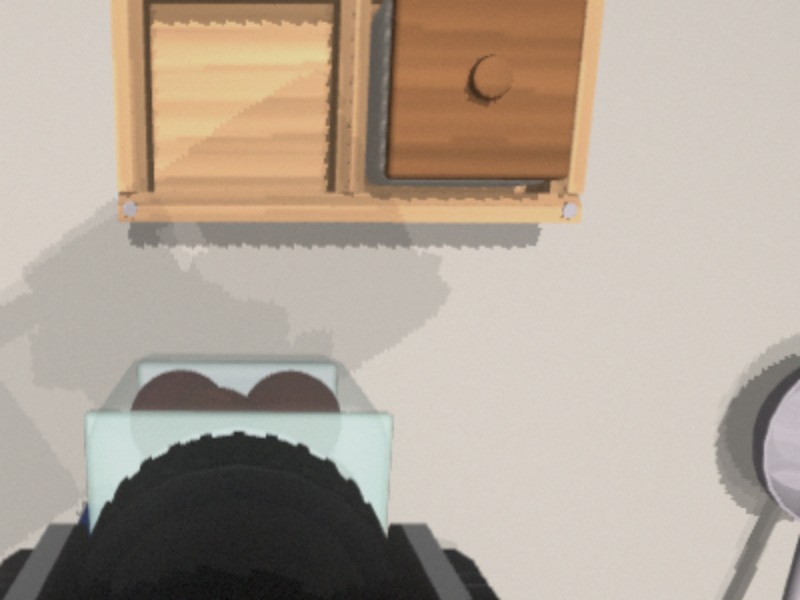

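Near wall of the bamboo caddy runs level from (119,222) to (580,222) in the crop, so the tool is already square to the well; the held jar's rear shoulder edge is level too, from (87,412) to (392,412).

```bash
python3 - <<'E'
from h import *
w=dict(np.load('w6.npz'));s=ctrl.get_state();R=Ro.from_quat(s['tcp_rot']).as_matrix();p=s['eef_pos']
f=lambda P,z:(plane(w,np.array(P)/2.+[160,0]-.25,z)-p)@R
c=f([(119,222),(580,222)],.038);print('caddy tool',c,np.diff(c[:,1]))
d=f([(145,193),(337,193)],.033);print('well edges inner',d)
j=f([(87,412),(392,412)],p[2]-.1004+.076);print('jar rear edge',j,np.diff(j[:,1]))
well=c.mean(0)+[.047,-.0415,0]; jar=j.mean(0)-[.033,0,0]
print('well',well,'jar',jar,'move',well-jar, 'world well',R@well+p)
E
```

```text
caddy tool [[ 0.06592824 -0.04694876  0.17067801]
 [ 0.06605622  0.13007209  0.1707849 ]] [0.17702085]
well edges inner [[ 0.07669322 -0.03723471  0.17569273]
 [ 0.07661626  0.03678822  0.17573732]]
jar rear edge [[ 0.02891455 -0.03282052  0.024404  ]
 [ 0.02884273  0.03053195  0.02444216]] [0.06335247]
well [1.12992231e-01 6.16669178e-05 1.70731456e-01] jar [-0.00412136 -0.00114428  0.02442308] move [0.11711359 0.00120595 0.14630837] world well [ 0.54613754 -0.22118484  0.03801364]
```

>>> {"api": "drive_tool", "payload": {"moves": [[[0,0,0],[0.03,0.001,0],0.04],[[0,0,0],[0.05,0,0],0.04],[[0,0,0],[0.036,0,0.015],0.04],[[0,0,0],[0,0,0.035],0.04],[[0,0,0],[0,0,0.012],0.04]]}}

```text
time: 9.0
eef_pos: [0.5479, -0.2195, 0.143]
tcp_rot: [0.991, 0.136, -0.002, -0.002]
contact_force: [-0.9, 0.4, -4.5]
opening: 0.7
finger_force: 98.6
```

>>> {"api": "drive_tool", "payload": {"moves": [[[0,0,0],[0,0,0],0.04],[[0,0,0],[0,0,0],0.04]]}}

```text
time: 9.25
eef_pos: [0.5492, -0.222, 0.1479]
tcp_rot: [0.991, 0.135, 0.001, 0.001]
contact_force: [0.0, -0.6, -4.4]
opening: 0.695
finger_force: 98.6
```

```bash
python3 - <<'E'
from h import *
s=ctrl.get_state();R=Ro.from_quat(s['tcp_rot']).as_matrix();print(s['eef_pos'],s['tcp_rot'],s['contact_force'])
print((np.array([.54614,-.22118,0])-s['eef_pos'])@R)
E
```

```text
[ 0.54923132 -0.22195805  0.14790499] [9.90857373e-01 1.34906746e-01 1.05539154e-03 8.50256592e-04] [ 1.39494146e-03 -6.13321585e-01 -4.38434886e+00]
[-0.00304619 -0.00186751  0.14789618]
```

>>> {"api": "drive_tool", "payload": {"moves": [[[0,0,0],[0,0,0.008],0.04],[[0,0,0],[0,0,0.008],0.04],[[0,0,0],[0,0,0.006],0.04],[[0,0,0],[0,0,0.003],0.04],[[0,0,0],[0,0,0],0.04]]}}

```text
time: 9.88
eef_pos: [0.5483, -0.2213, 0.1209]
tcp_rot: [0.991, 0.135, -0.0, -0.0]
contact_force: [0.1, -0.4, -2.8]
opening: 0.694
finger_force: 98.6
```

>>> {"api": "drive_tool", "payload": {"moves": [[[0,0,0],[0,0,0.005],0.04],[[0,0,0],[0,0,0.004],0.04],[[0,0,0],[0,0,0.002],0.04],[[0,0,0],[0,0,0.001],0.04],[[0,0,0],[0,0,0],0.04]]}}

```text
time: 10.5
eef_pos: [0.5485, -0.2214, 0.1093]
tcp_rot: [0.991, 0.135, 0.0, 0.0]
contact_force: [-0.0, -0.4, -4.7]
opening: 0.696
finger_force: 98.6
```

>>> {"api": "drive_tool", "payload": {"moves": [[[0,0,0],[0,0,0.001],0.04],[[0,0,0],[0,0,0.001],0.04],[[0,0,0],[0,0,0],0.04]]}}

```text
time: 10.88
eef_pos: [0.5488, -0.2215, 0.1089]
tcp_rot: [0.991, 0.135, 0.0, 0.0]
contact_force: [-3.8, 2.9, 6.7]
opening: 0.694
finger_force: 99.7
```

Jar on the well floor (TCP 0.1089, matching 8 mm above the bench grasp). Gripping harder and starting to unscrew.

>>> {"api": "drive_tool", "payload": {"moves": [[[0,0,0],[0,0,0],0.04],[[0,0,0],[0,0,0],0.04],[[0,0,-0.1],[0,0,0],0.04],[[0,0,-0.1],[0,0,-0.0002],0.04],[[0,0,-0.1],[0,0,-0.0002],0.04]], "grip_force": 120}}

```text
time: 11.5
eef_pos: [0.5499, -0.2221, 0.1095]
tcp_rot: [0.959, 0.283, 0.002, 0.001]
contact_force: [-0.8, 1.3, 3.6]
opening: 0.68
finger_force: 127.8
```

```bash
python3 - <<'E'
from h import *
s=ctrl.get_state();print(s['time'],s['eef_pos'],Ro.from_quat(s['tcp_rot']).as_matrix()[:,0],s['contact_force'],s['wrist_torque'],s['opening'],s['finger_force'])
E
```

```text
11.5 [ 0.54991682 -0.22207275  0.1094726 ] [0.84034416 0.54204721 0.00255364] [-0.82038901  1.30970354  3.58198301] [ 0.19265182  0.05140455 -0.20980243] 0.6803510629526068 127.76415284700697
```

>>> {"api": "drive_tool", "payload": {"moves": [[[0,0,-0.12],[0,0,-0.0003],0.04],[[0,0,-0.12],[0,0,-0.0003],0.04],[[0,0,-0.12],[0,0,-0.0003],0.04],[[0,0,-0.12],[0,0,-0.0003],0.04],[[0,0,0],[0,0,0],0.04]]}}

```text
time: 12.12
eef_pos: [0.5492, -0.2211, 0.1104]
tcp_rot: [0.865, 0.502, 0.001, 0.0]
contact_force: [-2.4, 3.2, 4.8]
opening: 0.689
finger_force: 127.9
```

```bash
python3 - <<'E'
from h import *
w=cam('wrist','w7.png')
s=ctrl.get_state();x=Ro.from_quat(s['tcp_rot']).as_matrix()[:,0];print(s['time'],s['eef_pos'],np.arctan2(x[1],x[0]),s['contact_force'],s['wrist_torque'],s['opening'])
E
```

```text
12.175 [ 0.54910567 -0.2211322   0.11033952] 1.0507911940725851 [-3.17452075  3.32142114  6.49881298] [0.66762305 0.434739   0.01764795] 0.6846141769895404
```

>>> {"api": "drive_tool", "payload": {"moves": [[[0,0,-0.12],[0,0,-0.0003],0.04],[[0,0,-0.12],[0,0,-0.0003],0.04],[[0,0,-0.12],[0,0,-0.0003],0.04],[[0,0,-0.12],[0,0,-0.0003],0.04],[[0,0,-0.13],[0,0,-0.0003],0.04]]}}

```text
time: 12.8
eef_pos: [0.5477, -0.2206, 0.1108]
tcp_rot: [0.673, 0.739, -0.0, -0.002]
contact_force: [-4.8, 2.2, 4.4]
opening: 0.687
finger_force: 128.0
```

>>> {"api": "drive_tool", "payload": {"moves": [[[0,0,0],[0,0,0],0.04],[[0,0,0],[0,0,0],0.04]]}}

```text
time: 13.05
eef_pos: [0.5481, -0.221, 0.111]
tcp_rot: [0.675, 0.738, -0.0, -0.001]
contact_force: [-3.7, 2.9, 5.2]
opening: 0.689
finger_force: 127.9
```

```bash
python3 - <<'E'
from h import *
w=cam('wrist','w8.png')
s=ctrl.get_state();x=Ro.from_quat(s['tcp_rot']).as_matrix()[:,0];print(s['time'],s['eef_pos'],np.arctan2(x[1],x[0]),s['contact_force'],s['wrist_torque'],s['opening'],s['qpos'])
cv2.imwrite('pics/w8b.png',np.hstack([cv2.resize(cv2.imread('pics/'+n),(400,300)) for n in('w7.png','w8.png')]))
E
```

```text
13.1 [ 0.54806247 -0.22101433  0.11103653] 1.6605781102077484 [-4.9475392   2.82537676  5.70630678] [0.56904586 0.79570475 0.0253975 ] 0.6899506636755849 [-5.54908168e-01  2.54270253e-01  1.88533222e+00  2.14269923e-05
  1.00381164e+00 -6.44702277e-01]
```

View pics/w8b.png

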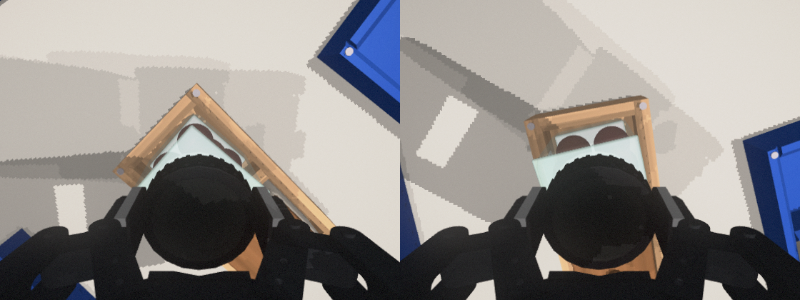

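Jar still sits in the well while the tool has turned 1.39 rad with the lid. Lifting gently, watching the force.

>>> {"api": "drive_tool", "payload": {"moves": [[[0,0,0],[0,0,-0.001],0.04],[[0,0,0],[0,0,-0.001],0.04],[[0,0,0],[0,0,-0.001],0.04],[[0,0,0],[0,0,0],0.04],[[0,0,0],[0,0,0],0.04]]}}

```text
time: 13.72
eef_pos: [0.5485, -0.2215, 0.1132]
tcp_rot: [0.675, 0.738, -0.0, 0.0]
contact_force: [-1.9, 0.7, -1.3]
opening: 0.687
finger_force: 128.3
```

>>> {"api": "drive_tool", "payload": {"moves": [[[0,0,0],[0,0,-0.003],0.04],[[0,0,0],[0,0,-0.004],0.04],[[0,0,0],[0,0,-0.004],0.04],[[0,0,0],[0,0,0],0.04],[[0,0,0],[0,0,0],0.04]]}}

```text
time: 14.35
eef_pos: [0.5488, -0.2216, 0.1248]
tcp_rot: [0.675, 0.738, 0.0, 0.001]
contact_force: [-0.1, 0.8, -0.7]
opening: 0.688
finger_force: 128.3
```

>>> {"api": "drive_tool", "payload": {"moves": [[[0,0,0],[0,0,-0.004],0.04],[[0,0,0],[0,0,-0.005],0.04],[[0,0,0],[0,0,-0.005],0.04],[[0,0,0],[0,0,0],0.04],[[0,0,0],[0,0,0],0.04]]}}

```text
time: 14.98
eef_pos: [0.5484, -0.2213, 0.1384]
tcp_rot: [0.675, 0.738, -0.0, -0.0]
contact_force: [-0.6, -0.9, -0.5]
opening: 0.684
finger_force: 128.3
```

>>> {"api": "drive_tool", "payload": {"moves": [[[0,0,0],[0,0,0],0.04],[[0,0,0],[0,0,0],0.04],[[0,0,0],[0,0,0],0.04],[[0,0,0],[0,0,0],0.04]]}}

```text
time: 15.48
eef_pos: [0.5484, -0.2213, 0.1384]
tcp_rot: [0.675, 0.738, -0.0, -0.0]
contact_force: [-1.4, -0.2, -0.8]
opening: 0.685
finger_force: 128.3
```

```bash
python3 - <<'E'
from h import *
w=cam('wrist','w9.png');a=cam('scene');s=ctrl.get_state();x=Ro.from_quat(s['tcp_rot']).as_matrix()
print(s['time'],s['eef_pos'],x.round(4),s['contact_force'],s['wrist_torque'],abs(s['dq']).max())
c=proj(a,[.546,-.221,.1])[0].astype(int);print(c)
im=np.hstack([cv2.resize(w['image'],(400,300)),cv2.resize(a['image'][max(c[1]-40,0):c[1]+35,c[0]-50:c[0]+50],(400,300),interpolation=cv2.INTER_CUBIC)])
cv2.imwrite('pics/fin.png',im[:,:,::-1])
E
```

```text
15.575 [ 0.54844171 -0.22134817  0.13840033] [[-0.0899  0.996  -0.    ]
 [ 0.996   0.0899  0.    ]
 [ 0.     -0.     -1.    ]] [ 0.57319662  0.22679258 -0.96320626] [ 0.01766624  0.02858098 -0.04844058] 0.0011015035373998755
[218 179]
```

View pics/fin.png

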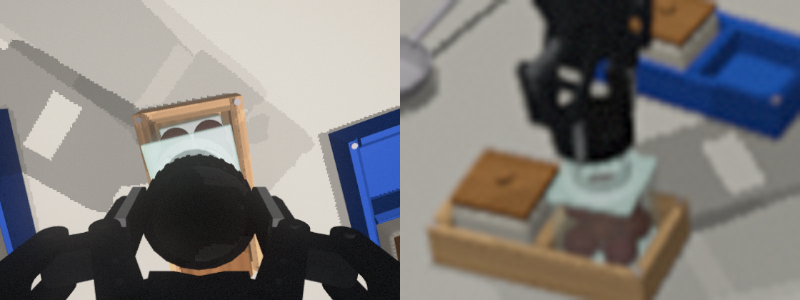

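The final view shows the jar upright down in the well with its open neck visible (right crop around (600,180)). The lid is held level above it. Handing in.

```bash
python3 -c "
from plant import ctrl
print(ctrl.sign_off())"
```

```text
the job is handed in; nothing more can be done
None
```

I handed the job in at about 15.6 s. The jar stands down in the bamboo well, and its lid is unscrewed and held level and still about 14 mm above the mouth. I meant to leave the bystanders untouched but made no separate check that they hadn't moved.

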